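# Put the bar and block stock back in its fitted trays

## Task

Put the four pieces of raw stock away, each in the wooden tray cut for its outline: the wax rod in the longest narrow tray, the knurled steel bar in the shorter narrow one, the flat wax block in the longer wide one and the thick wax block in the shortest, widest one. Each must lie flat on the felt inside its tray, lengthwise and roughly in the middle, and be let go. Leave the lighter and the burnisher where they lie.

Things in the scene. Friction and masses are not known exactly. Their poses are not given: they have to be found in the camera images.
- wax_rod: cast carving-wax rod, the longest and slimmest piece, 10 wide x 85 long x 10 high (mm), lying loose on the desk. Origin: centre of its underside; z up, y along its length, x across it (the way to grip it).
- steel_bar: short grey knurled steel bar, 12 wide x 60 long x 12 high (mm), lying loose on the desk. Origin: centre of its underside; z up, y along its length, x across it (the way to grip it).
- flat_block: flat sawn block of carving wax, 26 wide x 60 long x 14 high (mm), lying loose on the desk. Origin: centre of its underside; z up, y along its length, x across it (the way to grip it).
- thick_block: short thick sawn block of carving wax, 30 wide x 46 long x 26 high (mm), lying loose on the desk. Origin: centre of its underside; z up, y along its length, x across it (the way to grip it).
- rod_tray: fixed light-wood tray, grey felt floor, for the wax rod: the longest of the four, narrow; recess 26 wide x 101 long x 6 deep, rim 8 thick, outside 42 x 117 (all mm). Felt 3 above the desk, rim top 9. Each long side's rim has a 40 long finger gap in its middle, down to the felt. Origin: centre of its underside; z up, y along the recess, x across.
- bar_tray: fixed light-wood tray, grey felt floor, for the steel bar: the shorter of the two narrow ones; recess 28 wide x 76 long x 6 deep, rim 8 thick, outside 44 x 92 (all mm). Felt 3 above the desk, rim top 9. Each long side's rim has a 40 long finger gap in its middle, down to the felt. Origin: centre of its underside; z up, y along the recess, x across.
- flat_tray: fixed light-wood tray, grey felt floor, for the flat wax block: the longer of the two wide ones; recess 42 wide x 76 long x 6 deep, rim 8 thick, outside 58 x 92 (all mm). Felt 3 above the desk, rim top 9. Each long side's rim has a 40 long finger gap in its middle, down to the felt. Origin: centre of its underside; z up, y along the recess, x across.
- thick_tray: fixed light-wood tray, grey felt floor, for the thick wax block: the shortest and widest of the four; recess 46 wide x 62 long x 6 deep, rim 8 thick, outside 62 x 78 (all mm). Felt 3 above the desk, rim top 9. Each long side's rim has a 40 long finger gap in its middle, down to the felt. Origin: centre of its underside; z up, y along the recess, x across.
- lighter: gas lighter with a pale cap, 24 x 76 x 12 mm, lying loose among the stock, to be left alone. Origin: centre of its underside; y along its length.
- burnisher: pen-shaped ball burnisher (thin shank at one end), 11 x 112 x 11 mm, lying loose among the stock, to be left alone. Origin: centre of its underside; y along its length.

How it is judged:
By the outcome, as a careful person would: the job done as asked, in the order asked, and still so for the second after the job is handed in, with the robot touching nothing.
It also fails if it takes over 104 s, if anything falls off the work surface, if the arm or the gripper's body presses on something with over 40 N, if the wrist force passes 120 N, or if a joint passes its speed limit or range.

## Robot

A 6-joint arm with a two-finger parallel gripper is mounted at the origin on a cart in front of the work surface, level with it; the furniture and walls round the work are solid. World frame = base frame: x ahead of the robot, y to its left, z up, the work surface at z = 0. Lengths are in m, angles in rad, forces in N, time in s.
With the tool pointing down it reaches from about 0.35 to 0.875 m from the base axis. Payload 4.2 kg.
Tool frame: the origin (TCP) lies at the very end of the fingers, on their centre line; the grasp point (between the pads) lies 19 mm behind it; z points along the fingers, y is the line along which they close (so a half turn about z gives the same grasp; the last joint's range is limited). The gripper opens to 85 mm and grips with 20 to 120 N. Pads are 22 mm wide; open, the fingers measure 114 mm over their backs; the gripper's body (76 mm by 85 mm) begins 54 mm behind the grasp point. The pads swing forward as they close: fully open they stand 13 mm farther back than shut.
Start: joints at [-0.869, 0.385, 0.008, 0, -1.194, -0.259], TCP at [0.268, -0.565, 0.231] pointing down, gripper open.
Joint ranges: [-3.14, 3.14], [-1.21, 2.06], [-1.07, 1.41], [-3.16, 2.05], [-2.99, -0.16], [-3.1, 3.1]. Speed limits (rad/s): [2.79, 2.79, 3.14, 3.14, 3.14, 3.14].

## Interface

Orientations are given as a unit quaternion [w, x, y, z].
In Python, from station import bot, imaging, look_for, silhouettes gives the robot as it stands.
- The arm moves only by the tool step_hand, called after "Emit:" as name([rows], argument=value, ...), one row to a line, values as JSON. Schema: {"type":"object","properties":{"increments":{"type":"array","items":{"type":"array","prefixItems":[{"type":"number"},{"type":"array","items":{"type":"number"},"minItems":3,"maxItems":3},{"type":"array","items":{"type":"number"},"minItems":3,"maxItems":3}],"minItems":3,"maxItems":3},"minItems":1,"maxItems":10},"force":{"type":"number"},"only":{"type":"string"},"quiet":{"type":"boolean"},"lines":{"type":"string"}},"required":["increments"],"additionalProperties":false}. increments is a list of rows, 1 to 10 of them, each written [opening, [dx, dy, dz], [rx, ry, rz]]: the finger opening in m, then dx, dy, dz in units of 50 mm, then a rotation vector rx, ry, rz in units of 0.25 rad; each row shifts and turns the commanded pose from where the row before left it, along the tool's axes as they then stand; what a row does not reach is not made up. A row lasts 1/12 s, in which the tool goes at most 0.0417 m and 0.125 rad, less where a joint would pass 70% of its speed; a pose out of reach is approached as far as the arm can. The fingers move at their own pace and stop on an object; force is the grip in N (left out, the last holds). Time passes only in rows, so rows that do not move let the fingers close. The tool returns the time, the measured TCP pose, the force, the opening and the grip force at its end. only (a regular expression) keeps the lines of the reply that match it, lines (a string "A,B") keeps lines A to B, and quiet returns only ok. Input that does not fit is refused with a message, and nothing moves.
- bot.get_obs(): the state, without advancing time (a new reading comes with each control period).
- imaging.camera(name): name is "scene" or "top" or "wrist"; returns the picture (480x640x3 uint8, red, green, blue); there is no depth.
- imaging.camera_model(name): a dict with "fx", "fy", "cx", "cy" (pixels), "xyz" and "attitude" of the camera in the world; the wrist camera has in their place "mount" (4x4, takes a point from camera to tool coordinates, whose origin is the TCP and whose axes are the flange's). Camera axes: x right, y down, z forward; pixel columns grow to the right and rows downward; lengths in m; the calibration is good to about 2 mm. A picture is of the moment at which its call begins: read the wrist's pose just before it. camera_model takes no time and is no camera call.
- bot.hand_in(): hands the job in; it is judged then, once.
Trained networks look in the newest picture that a camera, given by its name, has taken for a name from the list of things; names that differ only in an ending like _2 or _b are one class to them, and where a whole thing is asked for, a point or a joint stands for the part that bears it (a point fixed in the world has none). Each returns a list of dicts, best first, with "p" (0 to 1); they miss things now and then, are a little off and sometimes report something else, mostly with a low value. They report only what shows in the picture. A call takes as long as a camera call.
- look_for(camera, target): "rect" ([left, top, width, height] in pixels, round what is visible of it).
- silhouettes(camera, target): "mask" (480x640 bool, what is visible of it) and "rect" ([left, top, width, height] in pixels, round what is visible of it).
The state is a dict: "clock": time; "joint_positions": joint angles; "joint_vel": joint speeds; "joint_efforts": joint torques, N m; "eef_pos": TCP position; "ee_rot": TCP orientation; "wrist_force": force on the tool from outside, world axes, zero at the start; "torque": the same for the moment, N m; "grip_width": finger opening in m; "grasp_force": force on a finger pad.
Only numpy, scipy, OpenCV 4.12 (cv2) and the standard library are available. Lean on these libraries where they do the work, as an engineer would, in place of code of your own. Each camera call takes 0.05 s, during which the arm holds its last target. There are 200 camera calls.

## Working session

There is one attempt and no reset: what is moved stays moved. The work goes in short steps, Python scripts to look and compute and a tool call to move; the robot and the scene stay as the last step left them, time stands still between calls to the robot, and variables do not carry over. Pictures are saved under pics/ and viewed, at most 14 in all, crops included, and the job is handed in when it is done.

```bash
ls; mkdir -p pics
```

Run:
```python
from station import bot, imaging, look_for, silhouettes
import cv2,json
for n in("top","scene"):
    cv2.imwrite(f"pics/{n}0.png",imaging.camera(n)[:,:,::-1])
for n in("top","scene","wrist"): print(n,imaging.camera_model(n))
print(bot.get_obs())
```

```text
pics
top {'fx': 470.9257745833019, 'fy': 470.9257745833019, 'cx': 324.99566825401985, 'cy': 241.2216929471274, 'xyz': array([0.48569417, 0.01428419, 1.09641927]), 'attitude': array([ 0.02361391, -0.70536162,  0.70806007, -0.02362847])}
scene {'fx': 513.9876197638129, 'fy': 513.9876197638129, 'cx': 322.3704363555912, 'cy': 245.47545157215313, 'xyz': array([0.00395824, 0.7893699 , 1.02665193]), 'attitude': array([ 0.10954797, -0.28255657,  0.88287112, -0.35874727])}
wrist {'fx': 360.15740520173716, 'fy': 360.15740520173716, 'cx': 316.09030557057605, 'cy': 240.0952571427793, 'mount': array([[ 6.71368836e-04, -9.60262244e-01, -2.79098498e-01,
         7.05902904e-02],
       [ 9.99999453e-01,  4.20947777e-04,  9.57182549e-04,
         5.71083037e-04],
       [-8.01660370e-04, -2.79098988e-01,  9.60262002e-01,
        -1.43100175e-01],
       [ 0.00000000e+00,  0.00000000e+00,  0.00000000e+00,
         1.00000000e+00]])}
{'clock': 0.1, 'joint_positions': array([-8.69387948e-01,  3.85468549e-01,  6.76146959e-03, -4.19492645e-04,
       -1.19399305e+00, -2.58585842e-01]), 'joint_vel': array([ 0.00027424, -0.00033708,  0.00094307,  0.00036316,  0.00094616,
        0.00170813]), 'joint_efforts': array([-3.31580559e-04, -3.93320704e+01,  1.88929385e+01,  4.19788599e+00,
       -2.54857572e-03, -4.48874303e-06]), 'eef_pos': array([ 0.26758895, -0.56424524,  0.23033958]), 'ee_rot': array([-2.66639466e-04, -2.19531081e-01,  9.75605023e-01,  9.34361642e-04]), 'wrist_force': array([-0.3983001 ,  0.31702462, -0.32460909]), 'torque': array([-0.03957809, -0.01798247, -0.03140098]), 'grasp_force': 0.0, 'grip_width': 0.08562146035731784}
```

View pics/top0.png

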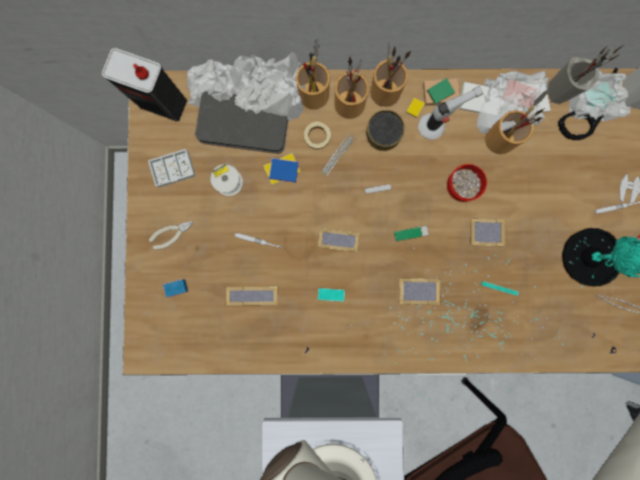

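View pics/scene0.png

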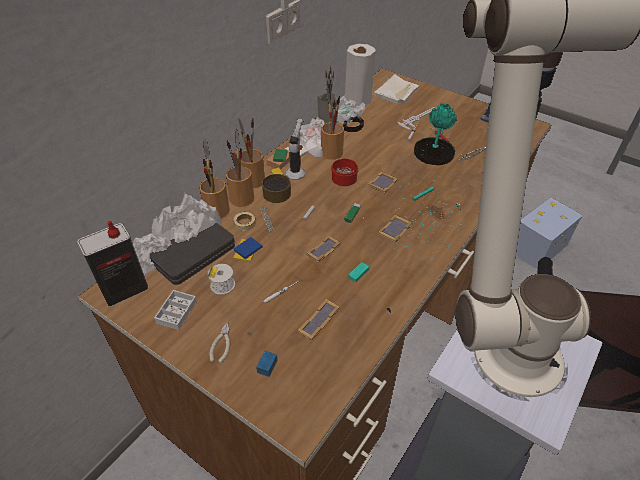

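The top view looks straight down, with the robot at the bottom. Trays:
- rod tray (252,296)
- bar tray (339,240)
- flat tray (420,291)
- thick tray (488,232)

Pieces:
- rod, teal (500,288)
- steel bar (378,188)
- flat block, teal (331,295)
- thick block, blue (175,288)

The lighter is at (410,234) and the burnisher at (258,240). The scene view shows the same layout.

Create h.py:
```python
from station import bot, imaging, look_for, silhouettes
import numpy as np, cv2
from scipy.spatial.transform import Rotation as R
H=dict(wax_rod=.010,steel_bar=.012,flat_block=.014,thick_block=.026,rod_tray=.009,bar_tray=.009,flat_tray=.009,thick_tray=.009,lighter=.012,burnisher=.011)
quat=lambda q:R.from_quat(q,scalar_first=True)
def cam(n):
    m=imaging.camera_model(n)
    if n=="wrist":
        o=bot.get_obs();r=quat(o["ee_rot"]).as_matrix()
        A=r@m["mount"][:3,:3];p=o["eef_pos"]+r@m["mount"][:3,3]
    else: A=quat(m["attitude"]).as_matrix();p=m["xyz"]
    return p,A,m
def ray(c,uv):
    p,A,m=c;uv=np.asarray(uv,float).reshape(-1,2)
    d=np.c_[(uv[:,0]-m["cx"])/m["fx"],(uv[:,1]-m["cy"])/m["fy"],np.ones(len(uv))]@A.T
    return p,d
def plane(c,uv,z):
    p,d=ray(c,uv);return p+d*((z-p[2])/d[:,2])[:,None]
def best(n,t,exp=None):
    """best mask's contour and centroid"""
    s=silhouettes(n,t)
    if not s: return None
    s=s[0];k=s["mask"].astype(np.uint8)
    ct=max(cv2.findContours(k,cv2.RETR_EXTERNAL,cv2.CHAIN_APPROX_NONE)[0],key=cv2.contourArea).reshape(-1,2)
    v,u=np.nonzero(k);return s["p"],ct,np.array([u.mean(),v.mean()])
def rect(c,ct,z):
    """minAreaRect on plane z: centre, (w,l) mm, yaw of width axis x"""
    P=plane(c,ct,z)[:,:2]
    (cx,cy),(w,h),a=cv2.minAreaRect((P*1000).astype(np.float32))
    a=np.radians(a)
    if w>h: w,h,a=h,w,a+np.pi/2
    a=(a+np.pi/2)%np.pi-np.pi/2
    return np.array([cx,cy])/1000,(round(w,1),round(h,1)),a
def tri(c1,u1,c2,u2):
    p,d=ray(c1,u1);q,e=ray(c2,u2);d,e=d[0],e[0]
    s=np.linalg.lstsq(np.c_[d,-e],q-p,rcond=None)[0]
    a,b=p+s[0]*d,q+s[1]*e;return (a+b)/2,np.linalg.norm(a-b)
```

Run:
```python
from h import *
np.set_printoptions(precision=4,suppress=True)
imaging.camera("top");imaging.camera("scene")
T,S=cam("top"),cam("scene")
for t,h in H.items():
    a,b=best("top",t),best("scene",t)
    if a is None or b is None: print(t,a is None,b is None)
    if a:
        c,wl,y=rect(T,a[1],h);print(t,round(a[0],2),"top",c,wl,"yaw",round(y,3))
    if a and b: P,g=tri(T,a[2],S,b[2]);print("     tri",round(b[0],2),P,"gap",round(g,4))
print(bot.get_obs()["clock"])
```

```text
wax_rod 0.72 top [ 0.4489 -0.386 ] (12.5, 85.8) yaw -0.316
     tri 0.63 [ 0.4476 -0.3919  0.0002] gap 0.0011
steel_bar False True
steel_bar 0.63 top [ 0.443  -0.1996] (57.3, 90.4) yaw -0.037
flat_block 0.62 top [0.4358 0.0015] (25.8, 57.5) yaw -0.08
     tri 0.68 [0.435  0.0005 0.0052] gap 0.0009
thick_block 0.51 top [0.4527 0.3544] (30.2, 52.0) yaw 0.242
     tri 0.62 [0.452  0.3574 0.0144] gap 0.0016
rod_tray 0.78 top [0.4331 0.1846] (41.1, 115.2) yaw -0.004
     tri 0.64 [0.4329 0.1846 0.0017] gap 0.0011
bar_tray 0.82 top [ 0.5624 -0.0146] (45.8, 94.1) yaw -0.128
     tri 0.95 [ 0.5614 -0.0164  0.0005] gap 0.0029
flat_tray 0.92 top [ 0.4419 -0.2013] (57.2, 92.0) yaw -0.004
     tri 0.56 [ 0.4417 -0.2025  0.0026] gap 0.002
thick_tray 0.88 top [ 0.5785 -0.3603] (60.5, 77.7) yaw -0.004
     tri 0.67 [ 0.5774 -0.3621  0.0052] gap 0.0043
lighter 0.58 top [ 0.576 -0.182] (22.7, 75.4) yaw 0.194
     tri 0.74 [ 0.5741 -0.1816  0.0087] gap 0.0035
burnisher 0.58 top [0.5646 0.1876] (9.7, 72.6) yaw -0.27
     tri 0.41 [0.5661 0.1896 0.0019] gap 0.0022
1.2
```

Add to h.py:
```python
def go(x,y,z,a,n):
    """n equal rows to TCP xyz with tool y heading a+pi, tool down: prints one row (dx dy dz rx ry rz)"""
    o=bot.get_obs();r=quat(o["ee_rot"])
    h=a+np.pi;yt=np.array([np.cos(h),np.sin(h),0]);zt=np.array([0,0,-1.]);xt=np.cross(yt,zt)
    rv=(r.inv()*R.from_matrix(np.c_[xt,yt,zt])).as_rotvec()
    T=r.inv().apply(np.array([x,y,z])-o["eef_pos"])
    M=sum(R.from_rotvec(rv*k/n).as_matrix() for k in range(n))
    d=np.linalg.solve(M,T);print("n",n,"row",np.round(d,4),np.round(rv/n,4),"|d|",np.linalg.norm(d).round(4),"clock",round(o["clock"],2))
def see(t,extra=(),pic=None):
    """wrist picture: masks of t, on plane H"""
    c=cam("wrist");im=imaging.camera("wrist")
    if pic: cv2.imwrite(f"pics/{pic}.png",im[:,:,::-1])
    out={}
    for q in (t,)+tuple(extra):
        b=best("wrist",q)
        if b is None: print(q,"not seen");continue
        ce,wl,y=rect(c,b[1],H[q]);print(q,round(b[0],2),ce.round(4),wl,"yaw",round(y,3),"px",b[2].round(1))
        out[q]=b
    return c,out
```

Run:
```python
from h import *
go(.449,-.386,.15,-.316,10)
```

```text
n 10 row [-0.0261 -0.0008  0.0081] [ 0.      0.     -0.0812] |d| 0.0274 clock 1.2
```

The manual's scale: shifts go in units of 50 mm and turns go in units of 0.25 rad. Converting my numbers, -0.026 m is -0.52, 0.008 m is 0.16, -0.081 rad is -0.324.

Emit:
step_hand([
  [0.04,[-0.52,-0.02,0.16],[0,0,-0.324]],
  [0.04,[-0.52,-0.02,0.16],[0,0,-0.324]],
  [0.04,[-0.52,-0.02,0.16],[0,0,-0.324]],
  [0.04,[-0.52,-0.02,0.16],[0,0,-0.324]],
  [0.04,[-0.52,-0.02,0.16],[0,0,-0.324]],
  [0.04,[-0.52,-0.02,0.16],[0,0,-0.324]],
  [0.04,[-0.52,-0.02,0.16],[0,0,-0.324]],
  [0.04,[-0.52,-0.02,0.16],[0,0,-0.324]],
  [0.04,[-0.52,-0.02,0.16],[0,0,-0.324]],
  [0.04,[-0.52,-0.02,0.16],[0,0,-0.324]],
])

```text
clock: 2.03
eef_pos: [0.4507, -0.3877, 0.1509]
ee_rot: [0.0, -0.588, 0.809, -0.0]
wrist_force: [0.7, -0.5, -0.3]
grip_width: 0.0402
grasp_force: 0.0
```

Emit:
step_hand([
  [0.04,[0,0,0],[0,0,0]],
  [0.04,[0,0,0],[0,0,0]],
  [0.04,[0,0,0],[0,0,0]],
])

```text
clock: 2.28
eef_pos: [0.45, -0.3889, 0.1517]
ee_rot: [-0.0, -0.586, 0.81, -0.0]
wrist_force: [-0.3, 0.7, 0.7]
grip_width: 0.0398
grasp_force: 0.0
```

Run:
```python
from h import *
c,o=see("wax_rod",("thick_tray",),"w1")
go(.449,-.386,.11,-.316,2)
```

```text
wax_rod 0.62 [ 0.4486 -0.3859] (10.3, 85.7) yaw -0.29 px [318.4 225.5]
thick_tray 0.67 [ 0.5773 -0.3629] (65.1, 80.1) yaw -0.026 px [185.2 294.2]
n 2 row [-0.0016  0.0008  0.0209] [-0.0005 -0.0001 -0.0018] |d| 0.0209 clock 2.43
```

View pics/w1.png

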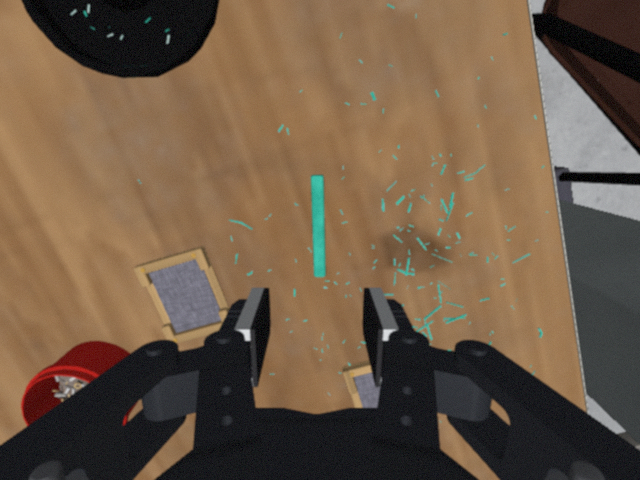

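The wrist view shows the rod at (318,225), upright in the picture and centred between the fingers. The thick tray is at (185,294).

Run:
```python
from h import *
go(.4486,-.3859,.05,-.297,6)
```

```text
n 6 row [-0.0005  0.0004  0.017 ] [-0.0002 -0.     -0.0038] |d| 0.017 clock 2.43
```

Emit:
step_hand([
  [0.04,[-0.01,0,0.34],[0,0,-0.012]],
  [0.04,[-0.01,0,0.34],[0,0,-0.012]],
  [0.04,[-0.01,0,0.34],[0,0,-0.012]],
  [0.04,[-0.01,0,0.34],[0,0,-0.012]],
  [0.04,[-0.01,0,0.34],[0,0,-0.012]],
  [0.04,[-0.01,0,0.34],[0,0,-0.012]],
  [0.04,[0,0,0],[0,0,0]],
  [0.04,[0,0,0],[0,0,0]],
])

```text
clock: 3.1
eef_pos: [0.45, -0.3863, 0.0489]
ee_rot: [-0.0, -0.593, 0.805, 0.001]
wrist_force: [-0.9, 0.4, -0.4]
grip_width: 0.0401
grasp_force: 0.0
```

Run:
```python
from h import *
see("wax_rod")
go(.4486,-.3859,.005,-.297,5)
```

```text
wax_rod 0.88 [ 0.4489 -0.3867] (10.5, 86.0) yaw -0.292 px [317.8 264.2]
n 5 row [-0.      0.0006  0.0091] [-0.0004 -0.0001 -0.0007] |d| 0.0091 clock 3.2
```

To row units: 0.009 m is 0.18, 0.0002 m is 0.004.

Emit:
step_hand([
  [0.04,[0,0.004,0.18],[0,0,0]],
  [0.04,[0,0.004,0.18],[0,0,0]],
  [0.04,[0,0.004,0.18],[0,0,0]],
  [0.04,[0,0.004,0.18],[0,0,0]],
  [0.04,[0,0.004,0.18],[0,0,0]],
  [0.04,[0,0,0],[0,0,0]],
  [0.04,[0,0,0],[0,0,0]],
])

```text
clock: 3.78
eef_pos: [0.4493, -0.3853, 0.0033]
ee_rot: [-0.001, -0.594, 0.805, 0.001]
wrist_force: [-0.2, 0.0, 0.3]
grip_width: 0.04
grasp_force: 0.0
```

Emit:
step_hand([
  [0.005,[0,0,0],[0,0,0]],
  [0.005,[0,0,0],[0,0,0]],
  [0.005,[0,0,0],[0,0,0]],
  [0.005,[0,0,0],[0,0,0]],
  [0.005,[0,0,0],[0,0,0]],
  [0.005,[0,0,0],[0,0,0]],
  [0.005,[0,0,0],[0,0,0]],
  [0.005,[0,0,0],[0,0,0]],
], force=40)

```text
clock: 4.45
eef_pos: [0.4502, -0.3857, 0.0049]
ee_rot: [0.0, -0.594, 0.805, -0.001]
wrist_force: [-0.2, 1.0, 4.2]
grip_width: 0.0084
grasp_force: 40.2
```

To row units: -0.03 m is -0.6, -0.01 m is -0.2.

Emit:
step_hand([
  [0.005,[0,0,-0.2],[0,0,0]],
  [0.005,[0,0,-0.6],[0,0,0]],
  [0.005,[0,0,-0.6],[0,0,0]],
  [0.005,[0,0,-0.6],[0,0,0]],
  [0.005,[0,0,0],[0,0,0]],
])

```text
clock: 4.87
eef_pos: [0.4529, -0.3876, 0.1112]
ee_rot: [0.002, -0.594, 0.804, -0.006]
wrist_force: [0.7, 0.8, -0.4]
grip_width: 0.0085
grasp_force: 39.7
```

Run:
```python
from h import *
go(.433,.185,.10,-.004,20)
```

```text
n 20 row [-0.0282  0.0055  0.0005] [-0.0005 -0.0003 -0.0147] |d| 0.0288 clock 4.87
```

To row units: -0.028 m is -0.56, 0.0055 m is 0.11, -0.0147 rad is -0.0588.

Emit:
step_hand([
  [0.005,[-0.56,0.11,0],[0,0,-0.0588]],
  [0.005,[-0.56,0.11,0],[0,0,-0.0588]],
  [0.005,[-0.56,0.11,0],[0,0,-0.0588]],
  [0.005,[-0.56,0.11,0],[0,0,-0.0588]],
  [0.005,[-0.56,0.11,0],[0,0,-0.0588]],
  [0.005,[-0.56,0.11,0],[0,0,-0.0588]],
  [0.005,[-0.56,0.11,0],[0,0,-0.0588]],
  [0.005,[-0.56,0.11,0],[0,0,-0.0588]],
  [0.005,[-0.56,0.11,0],[0,0,-0.0588]],
  [0.005,[-0.56,0.11,0],[0,0,-0.0588]],
])

```text
clock: 5.7
eef_pos: [0.4606, -0.0993, 0.1045]
ee_rot: [-0.0, -0.651, 0.759, 0.0]
wrist_force: [0.2, -0.1, -0.4]
grip_width: 0.0082
grasp_force: 39.7
```

Emit:
step_hand([
  [0.005,[-0.56,0.11,0],[0,0,-0.0588]],
  [0.005,[-0.56,0.11,0],[0,0,-0.0588]],
  [0.005,[-0.56,0.11,0],[0,0,-0.0588]],
  [0.005,[-0.56,0.11,0],[0,0,-0.0588]],
  [0.005,[-0.56,0.11,0],[0,0,-0.0588]],
  [0.005,[-0.56,0.11,0],[0,0,-0.0588]],
  [0.005,[-0.56,0.11,0],[0,0,-0.0588]],
  [0.005,[0,0,0],[0,0,0]],
  [0.005,[0,0,0],[0,0,0]],
  [0.005,[0,0,0],[0,0,0]],
])

```text
clock: 6.53
eef_pos: [0.4437, 0.0981, 0.1043]
ee_rot: [-0.0, -0.689, 0.725, 0.0]
wrist_force: [-0.0, -0.6, 1.4]
grip_width: 0.0083
grasp_force: 39.7
```

Run:
```python
from h import *
np.save("/tmp/c1.npy",0)
c,o=see("rod_tray",("flat_block","wax_rod"),"w2")
import pickle;pickle.dump((c,{k:v[2] for k,v in o.items()}),open("/tmp/c1.pkl","wb"))
go(.433,.185,.10,-.004,3)
```

```text
rod_tray 0.74 [0.4239 0.1331] (20.9, 24.4) yaw 1.521 px [336.4 340.5]
flat_block 0.68 [0.4362 0.0027] (25.9, 59.8) yaw -0.071 px [320.4  88.8]
wax_rod 0.57 [0.4456 0.1464] (17.9, 149.0) yaw -0.05 px [316.6 293.9]
n 3 row [-0.0291  0.0047  0.0014] [ 0.0001 -0.0001 -0.0159] |d| 0.0295 clock 6.73
```

View pics/w2.png

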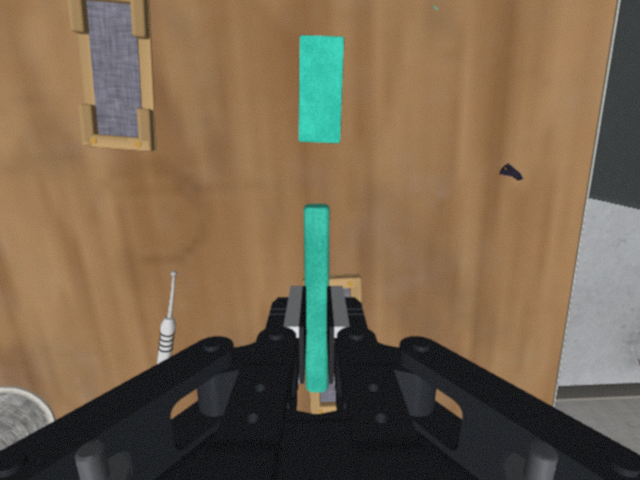

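The picture shows the rod held upright in the image between (317,205) and (317,392). The flat block is at (320,89), and the near end of the rod tray is behind the rod at about (345,280).

To row units: -0.029 m is -0.58, 0.015 m is 0.3, -0.016 rad is -0.064.

Emit:
step_hand([
  [0.005,[-0.58,0.094,0],[0,0,-0.064]],
  [0.005,[-0.58,0.094,0],[0,0,-0.064]],
  [0.005,[-0.58,0.094,0],[0,0,-0.064]],
  [0.005,[0,0,0.3],[0,0,0]],
  [0.005,[0,0,0.3],[0,0,0]],
  [0.005,[0,0,0.3],[0,0,0]],
  [0.005,[0,0,0],[0,0,0]],
  [0.005,[0,0,0],[0,0,0]],
  [0.005,[0,0,0],[0,0,0]],
])

```text
clock: 7.48
eef_pos: [0.4337, 0.1856, 0.0599]
ee_rot: [0.0, -0.706, 0.708, -0.0]
wrist_force: [-0.1, -0.9, -0.5]
grip_width: 0.0085
grasp_force: 39.7
```

Run:
```python
from h import *
o=bot.get_obs();c,b=see("rod_tray",("flat_block",),"w3")
q=plane(c,[[317,205],[317,392]],o["eef_pos"][2]+.005)-o["eef_pos"]
print("rod ends in tool",quat(o["ee_rot"]).inv().apply(q).round(4))
go(.433,.185,.008,-.004,5)
```

```text
rod_tray 0.58 [0.4336 0.1666] (42.2, 80.4) yaw -0.002 px [315.1 214.2]
flat_block not seen
rod ends in tool [[ 0.0443  0.0003 -0.005 ]
 [-0.042   0.0004 -0.005 ]]
n 5 row [0.0002 0.0001 0.0104] [-0.0003  0.0003  0.0003] |d| 0.0104 clock 7.63
```

View pics/w3.png

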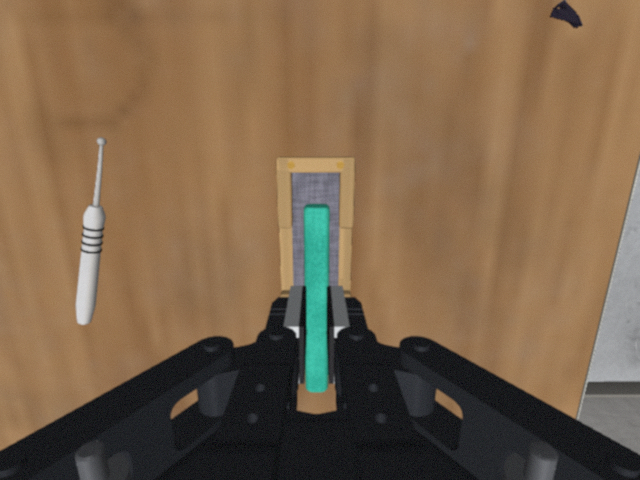

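The tray's near rim is at v=157, with sides at u=278 and 354. The rod at u=317 is centred across it and lined up.

To row units: 0.004 m is 0.08, 0.012 m is 0.24.

Emit:
step_hand([
  [0.005,[0,0,0.24],[0,0,0]],
  [0.005,[0,0,0.24],[0,0,0]],
  [0.005,[0,0,0.24],[0,0,0]],
  [0.005,[0,0,0.18],[0,0,0]],
  [0.005,[0,0,0.08],[0,0,0]],
  [0.005,[0,0,0],[0,0,0]],
  [0.005,[0,0,0],[0,0,0]],
  [0.005,[0,0,0],[0,0,0]],
])

```text
clock: 8.3
eef_pos: [0.4335, 0.1861, 0.0109]
ee_rot: [0.001, -0.706, 0.708, -0.0]
wrist_force: [0.0, 0.3, 0.0]
grip_width: 0.0086
grasp_force: 39.7
```

To row units: 0.0015 m is 0.03.

Emit:
step_hand([
  [0.005,[0,0,0.03],[0,0,0]],
  [0.005,[0,0,0.03],[0,0,0]],
  [0.005,[0,0,0],[0,0,0]],
  [0.005,[0,0,0],[0,0,0]],
])

```text
clock: 8.63
eef_pos: [0.4334, 0.1861, 0.0079]
ee_rot: [0.001, -0.706, 0.708, -0.0]
wrist_force: [-1.2, -0.4, 4.3]
grip_width: 0.0084
grasp_force: 40.3
```

To row units: -0.03 m is -0.6, -0.02 m is -0.4.

Emit:
step_hand([
  [0.026,[0,0,0],[0,0,0]],
  [0.026,[0,0,0],[0,0,0]],
  [0.026,[0,0,0],[0,0,0]],
  [0.026,[0,0,0],[0,0,0]],
  [0.026,[0,0,-0.2],[0,0,0]],
  [0.026,[0,0,-0.4],[0,0,0]],
  [0.026,[0,0,-0.6],[0,0,0]],
  [0.026,[0,0,-0.6],[0,0,0]],
  [0.026,[0,0,-0.6],[0,0,0]],
])

```text
clock: 9.38
eef_pos: [0.4326, 0.1854, 0.1283]
ee_rot: [-0.001, -0.706, 0.708, 0.0]
wrist_force: [0.3, 0.8, -0.6]
grip_width: 0.0265
grasp_force: 0.0
```

Run:
```python
from h import *
c,b=see("wax_rod",("rod_tray","burnisher"))
imaging.camera("top");t=cam("top")
for n in("wax_rod","rod_tray","steel_bar"):
  s=silhouettes("top",n)
  for k in s[:4]: print(n,round(k["p"],2),k["rect"])
```

```text
wax_rod 0.64 [0.4331 0.1857] (10.2, 86.3) yaw 0.003 px [315.6 230.2]
rod_tray 0.75 [0.4337 0.1844] (43.2, 117.3) yaw -0.001 px [313.8 224.5]
burnisher 0.8 [0.5582 0.1706] (11.6, 111.1) yaw -0.283 px [143.7 224.2]
wax_rod 0.58 [249.0, 293.5, 20.2, 5.9]
rod_tray 0.73 [244.2, 285.2, 31.4, 22.7]
```

Rod is in its tray, within about 1.5 mm. Next, the bar.

Run:
```python
from h import *
P=plane(cam("top"),[[378,188.5]],.012)[0];print(P)
go(P[0],P[1]+.08,.15,.19,10)
```

```text
[ 0.68066162 -0.10959465  0.012     ]
n 10 row [ 0.0235 -0.023  -0.0024] [ 0.0002 -0.0002 -0.0192] |d| 0.033 clock 9.78
```

Emit:
step_hand([
  [0.04,[0.47,-0.46,-0.048],[0,0,-0.076]],
  [0.04,[0.47,-0.46,-0.048],[0,0,-0.076]],
  [0.04,[0.47,-0.46,-0.048],[0,0,-0.076]],
  [0.04,[0.47,-0.46,-0.048],[0,0,-0.076]],
  [0.04,[0.47,-0.46,-0.048],[0,0,-0.076]],
  [0.04,[0.47,-0.46,-0.048],[0,0,-0.076]],
  [0.04,[0.47,-0.46,-0.048],[0,0,-0.076]],
  [0.04,[0.47,-0.46,-0.048],[0,0,-0.076]],
  [0.04,[0.47,-0.46,-0.048],[0,0,-0.076]],
  [0.04,[0.47,-0.46,-0.048],[0,0,-0.076]],
])

```text
clock: 10.62
eef_pos: [0.682, -0.0304, 0.1495]
ee_rot: [0.001, 0.771, -0.637, -0.001]
wrist_force: [0.9, 0.4, 0.5]
grip_width: 0.0399
grasp_force: 0.0
```

Emit:
step_hand([
  [0.04,[0,0,0],[0,0,0]],
  [0.04,[0,0,0],[0,0,0]],
  [0.04,[0,0,0],[0,0,0]],
])

```text
clock: 10.87
eef_pos: [0.6804, -0.029, 0.1494]
ee_rot: [0.001, 0.77, -0.638, -0.001]
wrist_force: [-0.1, -1.0, -0.8]
grip_width: 0.0403
grasp_force: 0.0
```

Run:
```python
from h import *
import pickle
c,b=see("steel_bar",("bar_tray","lighter"),"w4")
pickle.dump((c,{k:v[2] for k,v in b.items()}),open("/tmp/c1.pkl","wb"))
go(.6807,-.1096,.13,.19,4)
```

```text
steel_bar 0.97 [ 0.681  -0.1082] (12.4, 59.4) yaw 0.164 px [334.3 122. ]
bar_tray 0.95 [ 0.5639 -0.0164] (47.3, 92.6) yaw -0.121 px [449.6 261.8]
lighter 0.65 [ 0.5771 -0.1769] (27.7, 65.1) yaw 0.187 px [498.2  50.2]
n 4 row [0.02   0.0038 0.0054] [ 0.0001  0.     -0.0002] |d| 0.0211 clock 11.07
```

View pics/w4.png

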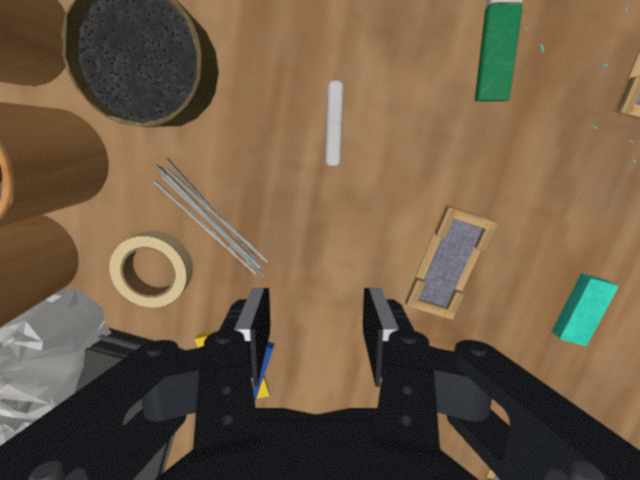

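The bar is at (334,122), the bar tray at (450,262) and the lighter at (499,50). The dark pot's edge, at u≈205, is clear of the grasp.

To row units: 0.02 m is 0.4, 0.0054 m is 0.108, 0.006 rad is 0.024.

Emit:
step_hand([
  [0.04,[0.4,0.076,0.108],[0,0,0.024]],
  [0.04,[0.4,0.076,0.108],[0,0,0.024]],
  [0.04,[0.4,0.076,0.108],[0,0,0.024]],
  [0.04,[0.4,0.076,0.108],[0,0,0.024]],
  [0.04,[0,0,0.4],[0,0,0]],
  [0.04,[0,0,0.4],[0,0,0]],
  [0.04,[0,0,0.4],[0,0,0]],
  [0.04,[0,0,0],[0,0,0]],
  [0.04,[0,0,0],[0,0,0]],
])

```text
clock: 11.82
eef_pos: [0.6799, -0.1099, 0.0692]
ee_rot: [0.001, 0.763, -0.646, -0.001]
wrist_force: [-0.0, -0.5, 1.0]
grip_width: 0.0404
grasp_force: 0.0
```

Run:
```python
from h import *
import pickle
c0,p0=pickle.load(open("/tmp/c1.pkl","rb"))
c,b=see("steel_bar")
P,g=tri(c0,p0["steel_bar"],c,b["steel_bar"][2]);print("two views",P.round(4),"gap",g.round(4))
go(.681,-.1085,.005,.166,6)
```

```text
steel_bar 0.81 [ 0.6818 -0.1093] (12.1, 61.0) yaw 0.171 px [313.4 257.8]
two views [ 0.6815 -0.1098  0.0094] gap 0.0
n 6 row [-0.0003  0.0001  0.0111] [-0.0004 -0.0001 -0.0001] |d| 0.0111 clock 11.92
```

Emit:
step_hand([
  [0.04,[0,0,0.24],[0,0,0]],
  [0.04,[0,0,0.24],[0,0,0]],
  [0.04,[0,0,0.24],[0,0,0]],
  [0.04,[0,0,0.24],[0,0,0]],
  [0.04,[0,0,0.2],[0,0,0]],
  [0.04,[0,0,0.12],[0,0,0]],
  [0.04,[0,0,0],[0,0,0]],
  [0.04,[0,0,0],[0,0,0]],
])

```text
clock: 12.58
eef_pos: [0.6806, -0.1105, 0.0051]
ee_rot: [0.0, 0.763, -0.647, -0.0]
wrist_force: [0.4, 0.3, 1.8]
grip_width: 0.0401
grasp_force: 0.0
```

Emit:
step_hand([
  [0.005,[0,0,0],[0,0,0]],
  [0.005,[0,0,0],[0,0,0]],
  [0.005,[0,0,0],[0,0,0]],
  [0.005,[0,0,0],[0,0,0]],
  [0.005,[0,0,0],[0,0,0]],
  [0.005,[0,0,0],[0,0,0]],
  [0.005,[0,0,0],[0,0,0]],
  [0.005,[0,0,0],[0,0,0]],
], force=40)

```text
clock: 13.25
eef_pos: [0.6814, -0.1104, 0.0067]
ee_rot: [-0.0, 0.763, -0.647, 0.001]
wrist_force: [-1.1, -0.1, 5.5]
grip_width: 0.0102
grasp_force: 41.1
```

To row units: -0.03 m is -0.6, -0.01 m is -0.2.

Emit:
step_hand([
  [0.005,[0,0,-0.2],[0,0,0]],
  [0.005,[0,0,-0.6],[0,0,0]],
  [0.005,[0,0,-0.6],[0,0,0]],
  [0.005,[0,0,-0.2],[0,0,0]],
  [0.005,[0,0,0],[0,0,0]],
])

```text
clock: 13.67
eef_pos: [0.6826, -0.1104, 0.0894]
ee_rot: [-0.002, 0.763, -0.647, 0.003]
wrist_force: [0.6, -0.3, -1.1]
grip_width: 0.0101
grasp_force: 40.4
```

Run:
```python
from h import *
go(.563,-.0157,.07,-.124,8)
```

```text
n 8 row [-0.0124  0.0145  0.0024] [-0.0008 -0.      0.036 ] |d| 0.0193 clock 13.67
```

Emit:
step_hand([
  [0.005,[-0.248,0.29,0.048],[0,0,0.144]],
  [0.005,[-0.248,0.29,0.048],[0,0,0.144]],
  [0.005,[-0.248,0.29,0.048],[0,0,0.144]],
  [0.005,[-0.248,0.29,0.048],[0,0,0.144]],
  [0.005,[-0.248,0.29,0.048],[0,0,0.144]],
  [0.005,[-0.248,0.29,0.048],[0,0,0.144]],
  [0.005,[-0.248,0.29,0.048],[0,0,0.144]],
  [0.005,[-0.248,0.29,0.048],[0,0,0.144]],
  [0.005,[0,0,0],[0,0,0]],
  [0.005,[0,0,0],[0,0,0]],
])

```text
clock: 14.5
eef_pos: [0.5599, -0.0157, 0.0652]
ee_rot: [-0.001, -0.662, 0.749, 0.001]
wrist_force: [0.0, 0.6, -0.3]
grip_width: 0.0102
grasp_force: 40.4
```

Run:
```python
from h import *
o=bot.get_obs();c,b=see("bar_tray",("steel_bar",),"w5")
go(.563,-.0157,.012,-.124,5)
```

```text
bar_tray 0.55 [ 0.5611 -0.0272] (43.8, 69.6) yaw -0.122 px [309.2 227.2]
steel_bar 0.56 [0.5632 0.0143] (17.1, 88.0) yaw -0.134 px [316.7 303.2]
n 5 row [-0.0002 -0.0002  0.0108] [ 0.0001 -0.     -0.0001] |d| 0.0108 clock 14.65
```

View pics/w5.png

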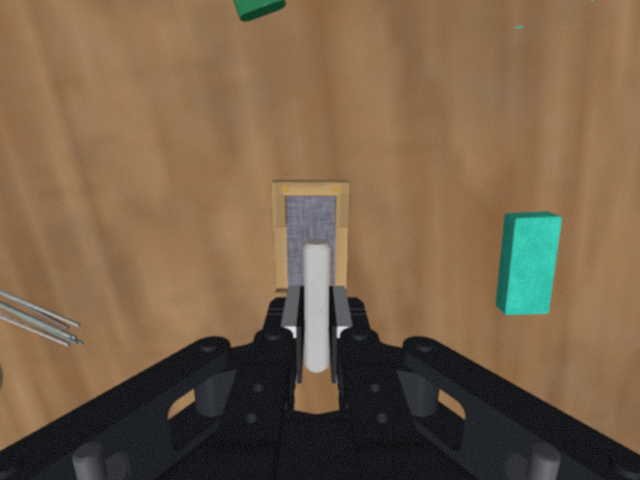

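The tray's near rim is at v=182, with sides at u=272 and 350. The bar at u=316 is centred over it and parallel.

To row units: 0.013 m is 0.26, 0.01 m is 0.2.

Emit:
step_hand([
  [0.005,[0,0,0.26],[0,0,0]],
  [0.005,[0,0,0.26],[0,0,0]],
  [0.005,[0,0,0.26],[0,0,0]],
  [0.005,[0,0,0.2],[0,0,0]],
  [0.005,[0,0,0.06],[0,0,0]],
  [0.005,[0,0,0.04],[0,0,0]],
  [0.005,[0,0,0],[0,0,0]],
  [0.005,[0,0,0],[0,0,0]],
])

```text
clock: 15.32
eef_pos: [0.562, -0.016, 0.013]
ee_rot: [0.0, -0.662, 0.75, -0.0]
wrist_force: [-0.6, -0.2, -1.1]
grip_width: 0.0106
grasp_force: 40.4
```

Emit:
step_hand([
  [0.005,[0,0,0.03],[0,0,0]],
  [0.005,[0,0,0.03],[0,0,0]],
  [0.005,[0,0,0.02],[0,0,0]],
  [0.005,[0,0,0],[0,0,0]],
  [0.005,[0,0,0],[0,0,0]],
])

```text
clock: 15.73
eef_pos: [0.5619, -0.0158, 0.0096]
ee_rot: [0.0, -0.662, 0.749, -0.0]
wrist_force: [-1.0, 1.2, 5.5]
grip_width: 0.0104
grasp_force: 41.1
```

To row units: -0.03 m is -0.6, -0.02 m is -0.4.

Emit:
step_hand([
  [0.028,[0,0,0],[0,0,0]],
  [0.028,[0,0,0],[0,0,0]],
  [0.028,[0,0,0],[0,0,0]],
  [0.028,[0,0,0],[0,0,0]],
  [0.028,[0,0,-0.2],[0,0,0]],
  [0.028,[0,0,-0.4],[0,0,0]],
  [0.028,[0,0,-0.6],[0,0,0]],
  [0.05,[0,0,-0.6],[0,0,0]],
  [0.05,[0,0,-0.6],[0,0,0]],
  [0.05,[0,0,0],[0,0,0]],
])

```text
clock: 16.57
eef_pos: [0.5656, -0.0156, 0.1359]
ee_rot: [0.006, -0.662, 0.749, -0.004]
wrist_force: [1.4, 0.0, -0.5]
grip_width: 0.0494
grasp_force: 0.0
```

Run:
```python
from h import *
import pickle
c,b=see("steel_bar",("bar_tray","flat_block"))
pickle.dump((c,{k:v[2] for k,v in b.items()}),open("/tmp/c1.pkl","wb"))
go(.436,.002,.08,-.076,6)
```

```text
steel_bar 0.72 [ 0.5615 -0.0138] (11.7, 61.1) yaw -0.122 px [323.5 229.8]
bar_tray 0.83 [ 0.5626 -0.0161] (43.6, 91.7) yaw -0.128 px [321.8 223. ]
flat_block 0.63 [0.4381 0.0015] (33.1, 61.3) yaw -0.113 px [487.5 231.6]
n 6 row [-0.0008  0.021   0.008 ] [ 0.0002 -0.     -0.0081] |d| 0.0225 clock 16.77
```

Bar is in, about 2 mm off centre. Next, the flat block.

Emit:
step_hand([
  [0.05,[-0.02,0.42,0.16],[0,0,-0.032]],
  [0.05,[-0.02,0.42,0.16],[0,0,-0.032]],
  [0.05,[-0.02,0.42,0.16],[0,0,-0.032]],
  [0.05,[-0.02,0.42,0.16],[0,0,-0.032]],
  [0.05,[-0.02,0.42,0.16],[0,0,-0.032]],
  [0.05,[-0.02,0.42,0.16],[0,0,-0.032]],
  [0.05,[0,0,0],[0,0,0]],
  [0.05,[0,0,0],[0,0,0]],
  [0.05,[0,0,0],[0,0,0]],
])

```text
clock: 17.52
eef_pos: [0.4372, 0.0032, 0.0802]
ee_rot: [-0.0, -0.68, 0.733, -0.0]
wrist_force: [-0.0, -0.0, 0.1]
grip_width: 0.0499
grasp_force: 0.0
```

Run:
```python
from h import *
import pickle
c0,p0=pickle.load(open("/tmp/c1.pkl","rb"))
c,b=see("flat_block")
P,g=tri(c0,p0["flat_block"],c,b["flat_block"][2]);print("two views",P.round(4),"gap",g.round(4))
go(.436,.002,.007,-.074,6)
```

```text
flat_block 0.92 [0.4358 0.0018] (26.5, 62.3) yaw -0.075 px [317.9 249.5]
two views [0.4359 0.0018 0.0086] gap 0.0002
n 6 row [0.0002 0.0003 0.0123] [-0.0001  0.     -0.0004] |d| 0.0123 clock 17.62
```

Emit:
step_hand([
  [0.05,[0,0.004,0.3],[0,0,0]],
  [0.05,[0,0.004,0.3],[0,0,0]],
  [0.05,[0,0.004,0.3],[0,0,0]],
  [0.05,[0,0.004,0.28],[0,0,0]],
  [0.05,[0,0.004,0.2],[0,0,0]],
  [0.05,[0,0,0.1],[0,0,0]],
  [0.05,[0,0,0],[0,0,0]],
  [0.05,[0,0,0],[0,0,0]],
])

```text
clock: 18.28
eef_pos: [0.4363, 0.0032, 0.0065]
ee_rot: [0.0, -0.68, 0.734, -0.0]
wrist_force: [-0.3, 0.1, -0.4]
grip_width: 0.05
grasp_force: 0.0
```

Emit:
step_hand([
  [0.02,[0,0,0],[0,0,0]],
  [0.02,[0,0,0],[0,0,0]],
  [0.02,[0,0,0],[0,0,0]],
  [0.02,[0,0,0],[0,0,0]],
  [0.02,[0,0,0],[0,0,0]],
  [0.02,[0,0,0],[0,0,0]],
  [0.02,[0,0,0],[0,0,0]],
  [0.02,[0,0,0],[0,0,0]],
], force=40)

```text
clock: 18.95
eef_pos: [0.4366, 0.0034, 0.0074]
ee_rot: [0.001, -0.68, 0.733, -0.0]
wrist_force: [-1.8, -0.4, 6.0]
grip_width: 0.0248
grasp_force: 39.9
```

To row units: -0.03 m is -0.6, -0.01 m is -0.2.

Emit:
step_hand([
  [0.02,[0,0,-0.2],[0,0,0]],
  [0.02,[0,0,-0.6],[0,0,0]],
  [0.02,[0,0,-0.6],[0,0,0]],
  [0.02,[0,0,0],[0,0,0]],
  [0.02,[0,0,0],[0,0,0]],
])

```text
clock: 19.37
eef_pos: [0.4367, 0.0036, 0.078]
ee_rot: [0.002, -0.68, 0.734, -0.001]
wrist_force: [-0.0, 0.2, -0.8]
grip_width: 0.0247
grasp_force: 39.5
```

Run:
```python
from h import *
go(.4418,-.200,.07,-.004,8)
```

```text
n 8 row [ 0.0254 -0.0018  0.001 ] [-0.0005  0.0003 -0.009 ] |d| 0.0255 clock 19.37
```

To row units: 0.0254 m is 0.508, -0.0018 m is -0.036, -0.009 rad is -0.036.

Emit:
step_hand([
  [0.02,[0.508,-0.036,0.02],[0,0,-0.036]],
  [0.02,[0.508,-0.036,0.02],[0,0,-0.036]],
  [0.02,[0.508,-0.036,0.02],[0,0,-0.036]],
  [0.02,[0.508,-0.036,0.02],[0,0,-0.036]],
  [0.02,[0.508,-0.036,0.02],[0,0,-0.036]],
  [0.02,[0.508,-0.036,0.02],[0,0,-0.036]],
  [0.02,[0.508,-0.036,0.02],[0,0,-0.036]],
  [0.02,[0.508,-0.036,0.02],[0,0,-0.036]],
  [0.02,[0,0,0],[0,0,0]],
  [0.02,[0,0,0],[0,0,0]],
])

```text
clock: 20.2
eef_pos: [0.4398, -0.2012, 0.067]
ee_rot: [-0.001, -0.705, 0.71, 0.001]
wrist_force: [0.3, 0.6, -0.9]
grip_width: 0.0246
grasp_force: 39.5
```

Run:
```python
from h import *
o=bot.get_obs();c,b=see("flat_tray",("flat_block",),"w6")
go(.4418,-.200,.014,-.004,5)
```

```text
flat_tray 0.83 [ 0.4422 -0.213 ] (57.7, 71.3) yaw -0.011 px [307.5 218.2]
flat_block 0.71 [ 0.4395 -0.1741] (37.3, 91.2) yaw -0.006 px [316.4 299.3]
n 5 row [ 0.     -0.0003  0.0108] [0.0003 0.0001 0.0001] |d| 0.0108 clock 20.35
```

View pics/w6.png

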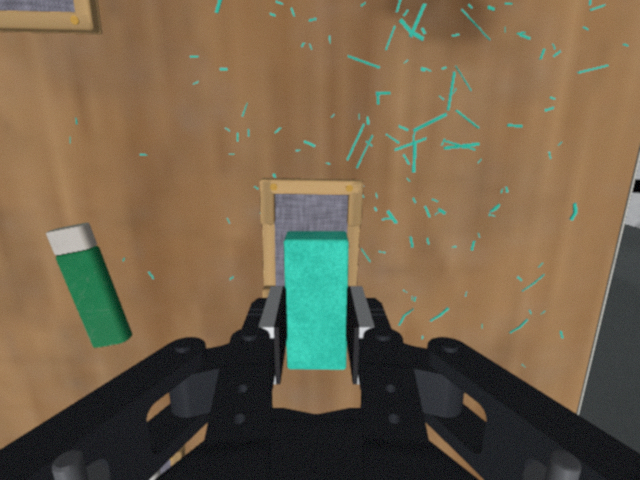

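The tray's rim is at v=181 with sides at u=261 and 362. The block at u=316 is about 1.5 mm to the right, so I'll shift it slightly while lowering.

Emit:
step_hand([
  [0.02,[0.01,-0.02,0.26],[0,0,0]],
  [0.02,[0.01,-0.02,0.26],[0,0,0]],
  [0.02,[0,0,0.26],[0,0,0]],
  [0.02,[0,0,0.18],[0,0,0]],
  [0.02,[0,0,0.06],[0,0,0]],
  [0.02,[0,0,0.02],[0,0,0]],
  [0.02,[0,0,0],[0,0,0]],
  [0.02,[0,0,0],[0,0,0]],
])

```text
clock: 21.02
eef_pos: [0.4436, -0.2013, 0.0171]
ee_rot: [0.0, -0.706, 0.708, -0.0]
wrist_force: [-0.2, -0.3, -0.1]
grip_width: 0.0251
grasp_force: 39.5
```

Emit:
step_hand([
  [0.02,[0,0.01,0.04],[0,0,0]],
  [0.02,[0,0.01,0.04],[0,0,0]],
  [0.02,[0,0,0.03],[0,0,0]],
  [0.02,[0,0,0],[0,0,0]],
  [0.02,[0,0,0],[0,0,0]],
])

```text
clock: 21.43
eef_pos: [0.442, -0.2015, 0.011]
ee_rot: [-0.0, -0.706, 0.709, 0.0]
wrist_force: [-0.2, -0.1, -0.5]
grip_width: 0.025
grasp_force: 39.5
```

To row units: 0.001 m is 0.02, 0.0005 m is 0.01.

Emit:
step_hand([
  [0.02,[0,0,0.02],[0,0,0]],
  [0.02,[0,0,0.01],[0,0,0]],
  [0.02,[0,0,0],[0,0,0]],
  [0.02,[0,0,0],[0,0,0]],
])

```text
clock: 21.77
eef_pos: [0.4423, -0.2015, 0.0104]
ee_rot: [0.0, -0.706, 0.708, -0.0]
wrist_force: [-2.3, 0.6, 6.6]
grip_width: 0.0246
grasp_force: 40.2
```

Emit:
step_hand([
  [0.042,[0,0,0],[0,0,0]],
  [0.042,[0,0,0],[0,0,0]],
  [0.042,[0,0,0],[0,0,0]],
  [0.042,[0,0,0],[0,0,0]],
  [0.042,[0,0,-0.2],[0,0,0]],
  [0.042,[0,0,-0.4],[0,0,0]],
  [0.042,[0,0,-0.6],[0,0,0]],
  [0.055,[0,0,-0.6],[0,0,0]],
  [0.055,[0,0,-0.6],[0,0,0]],
  [0.055,[0,0,0],[0,0,0]],
])

```text
clock: 22.6
eef_pos: [0.4459, -0.2023, 0.1353]
ee_rot: [0.003, -0.706, 0.708, -0.005]
wrist_force: [1.2, -0.0, -0.2]
grip_width: 0.0551
grasp_force: 0.0
```

Run:
```python
from h import *
c,b=see("flat_block",("flat_tray",))
P,g=tri(c,b["flat_block"][2],*(lambda t:(t,(imaging.camera("scene"),best("scene","flat_block"))[1][2]))(cam("scene")));print(P.round(4),g)
go(.452,.27,.13,.242,17)
```

```text
flat_block 0.9 [ 0.4418 -0.2029] (27.0, 62.8) yaw 0.012 px [323.1 229.6]
flat_tray 0.6 [ 0.4426 -0.2016] (57.6, 93.0) yaw -0.026 px [321.3 226.1]
[ 0.4407 -0.2034  0.0093] 0.0025108904268183003
n 17 row [-0.0275 -0.0037 -0.0001] [ 0.0002  0.0001 -0.0145] |d| 0.0278 clock 22.85
```

Flat block is in. Next, the thick block.

To row units: -0.0275 m is -0.55, -0.0037 m is -0.074, -0.0145 rad is -0.058.

Emit:
step_hand([
  [0.055,[-0.55,-0.074,0],[0,0,-0.058]],
  [0.055,[-0.55,-0.074,0],[0,0,-0.058]],
  [0.055,[-0.55,-0.074,0],[0,0,-0.058]],
  [0.055,[-0.55,-0.074,0],[0,0,-0.058]],
  [0.055,[-0.55,-0.074,0],[0,0,-0.058]],
  [0.055,[-0.55,-0.074,0],[0,0,-0.058]],
  [0.055,[-0.55,-0.074,0],[0,0,-0.058]],
  [0.055,[-0.55,-0.074,0],[0,0,-0.058]],
  [0.055,[-0.55,-0.074,0],[0,0,-0.058]],
  [0.055,[-0.55,-0.074,0],[0,0,-0.058]],
])

```text
clock: 23.68
eef_pos: [0.4614, 0.0761, 0.1282]
ee_rot: [0.001, 0.755, -0.655, -0.001]
wrist_force: [1.5, 0.7, 0.0]
grip_width: 0.0549
grasp_force: 0.0
```

Emit:
step_hand([
  [0.06,[-0.55,-0.074,0],[0,0,-0.058]],
  [0.06,[-0.55,-0.074,0],[0,0,-0.058]],
  [0.06,[-0.55,-0.074,0],[0,0,-0.058]],
  [0.06,[-0.55,-0.074,0],[0,0,-0.058]],
  [0.06,[-0.55,-0.074,0],[0,0,-0.058]],
  [0.06,[-0.55,-0.074,0],[0,0,-0.058]],
  [0.06,[-0.55,-0.074,0],[0,0,-0.058]],
  [0.06,[0,0,0],[0,0,0]],
  [0.06,[0,0,0],[0,0,0]],
  [0.06,[0,0,0],[0,0,0]],
])

```text
clock: 24.52
eef_pos: [0.4516, 0.2681, 0.1282]
ee_rot: [0.002, 0.787, -0.616, -0.0]
wrist_force: [0.7, -0.1, -0.4]
grip_width: 0.0602
grasp_force: 0.0
```

Run:
```python
from h import *
import pickle
c,b=see("thick_block",(),"w7")
pickle.dump((c,{k:v[2] for k,v in b.items()}),open("/tmp/c1.pkl","wb"))
go(.452,.355,.11,.242,4)
```

```text
thick_block 0.97 [0.4538 0.3529] (31.4, 58.5) yaw 0.241 px [286.6 338.8]
n 4 row [-0.0212 -0.0052  0.0047] [ 0.0004 -0.0002 -0.0002] |d| 0.0223 clock 24.62
```

View pics/w7.png

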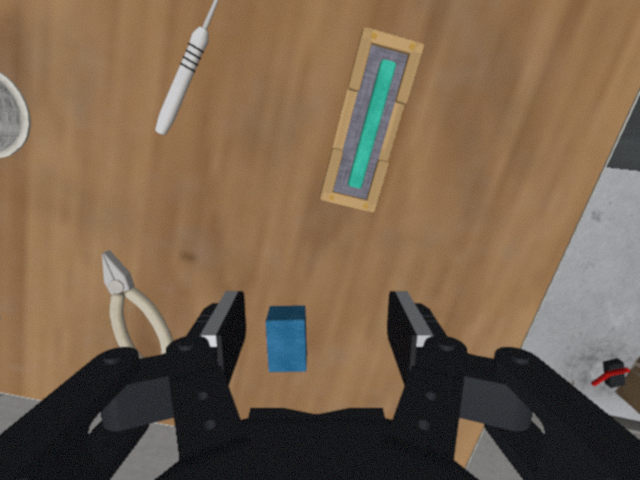

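The thick block is at (287,339), with its side face visible at v=307–318. The rod lies well inside its tray at (372,123).

The manual's scale: shifts go in units of 50 mm and turns go in units of 0.25 rad. Converting my numbers, -0.0212 m is -0.424, 0.015 m is 0.3.

Emit:
step_hand([
  [0.06,[-0.424,-0.104,0.1],[0,0,0]],
  [0.06,[-0.424,-0.104,0.1],[0,0,0]],
  [0.06,[-0.424,-0.104,0.1],[0,0,0]],
  [0.06,[-0.424,-0.104,0.1],[0,0,0]],
  [0.06,[0,0,0.3],[0,0,0]],
  [0.06,[0,0,0.3],[0,0,0]],
  [0.06,[0,0,0],[0,0,0]],
  [0.06,[0,0,0],[0,0,0]],
  [0.06,[0,0,0],[0,0,0]],
])

```text
clock: 25.37
eef_pos: [0.4528, 0.3559, 0.0803]
ee_rot: [-0.0, 0.787, -0.617, 0.0]
wrist_force: [0.2, -0.1, -0.3]
grip_width: 0.0599
grasp_force: 0.0
```

Run:
```python
from h import *
import pickle
c0,p0=pickle.load(open("/tmp/c1.pkl","rb"))
c,b=see("thick_block",(),"w8")
P,g=tri(c0,p0["thick_block"],c,b["thick_block"][2]);print("two views",P.round(4),"gap",g.round(4))
go(.452,.355,.012,.242,5)
```

```text
thick_block 0.73 [0.454  0.3557] (30.1, 51.7) yaw 0.276 px [314.8 258.5]
two views [0.4534 0.3582 0.0151] gap 0.0003
n 5 row [0.0002 0.0002 0.0137] [-0.0003  0.0002 -0.    ] |d| 0.0137 clock 25.47
```

View pics/w8.png

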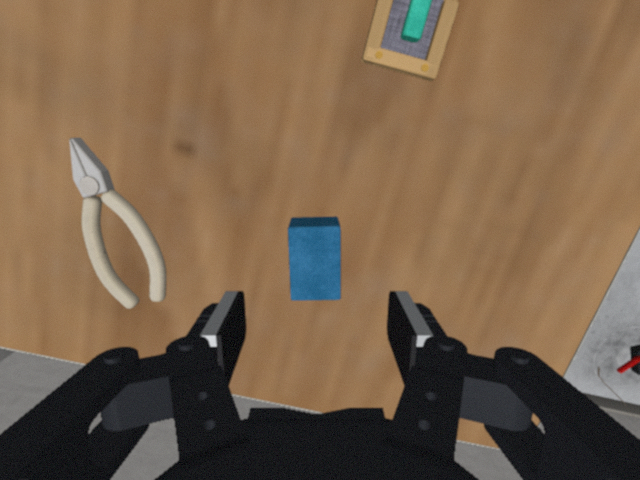

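The block's top face spans u 289–341 and v 227–299, square to the fingers. The pliers at (115,230) are well clear.

Run:
```python
from h import *
c=cam("wrist");q=plane(c,[[290,227],[340,227],[340,299],[290.5,299]],.026);m=q.mean(0)
print(m.round(4),np.linalg.norm(q[0]-q[1]),np.linalg.norm(q[1]-q[2]))
go(m[0],m[1],.012,.242,5)
```

```text
[0.4532 0.3584 0.026 ] 0.028304327111726757 0.044626653284474974
n 5 row [-0.0004 -0.0001  0.0137] [-0.0003  0.0002 -0.    ] |d| 0.0137 clock 25.47
```

To row units: 0.01 m is 0.2, 0.015 m is 0.3.

Emit:
step_hand([
  [0.06,[-0.01,0,0.3],[0,0,0]],
  [0.06,[-0.01,0,0.3],[0,0,0]],
  [0.06,[-0.01,0,0.3],[0,0,0]],
  [0.06,[-0.01,0,0.28],[0,0,0]],
  [0.06,[0,0,0.2],[0,0,0]],
  [0.06,[0,0,0],[0,0,0]],
  [0.06,[0,0,0],[0,0,0]],
])

```text
clock: 26.05
eef_pos: [0.4519, 0.3582, 0.0107]
ee_rot: [0.0, 0.787, -0.616, 0.0]
wrist_force: [-0.1, -0.1, -0.1]
grip_width: 0.06
grasp_force: 0.0
```

Emit:
step_hand([
  [0.02,[0,0,0],[0,0,0]],
  [0.02,[0,0,0],[0,0,0]],
  [0.02,[0,0,0],[0,0,0]],
  [0.02,[0,0,0],[0,0,0]],
  [0.02,[0,0,0],[0,0,0]],
  [0.02,[0,0,0],[0,0,0]],
  [0.02,[0,0,0],[0,0,0]],
  [0.02,[0,0,0],[0,0,0]],
], force=40)

```text
clock: 26.72
eef_pos: [0.4523, 0.359, 0.0118]
ee_rot: [-0.001, 0.788, -0.616, 0.0]
wrist_force: [0.0, -0.3, 6.1]
grip_width: 0.0293
grasp_force: 40.3
```

To row units: -0.03 m is -0.6, -0.01 m is -0.2.

Emit:
step_hand([
  [0.02,[0,0,-0.2],[0,0,0]],
  [0.02,[0,0,-0.6],[0,0,0]],
  [0.02,[0,0,-0.6],[0,0,0]],
  [0.02,[0,0,-0.6],[0,0,0]],
  [0.02,[0,0,0],[0,0,0]],
  [0.02,[0,0,0],[0,0,0]],
])

```text
clock: 27.22
eef_pos: [0.4522, 0.359, 0.1129]
ee_rot: [-0.002, 0.787, -0.616, -0.0]
wrist_force: [-0.1, -0.1, -0.7]
grip_width: 0.0297
grasp_force: 39.6
```

Run:
```python
from h import *
go(.578,-.361,.085,-.008,27)
```

```text
n 27 row [ 0.0271 -0.0014  0.001 ] [-0.0001  0.0001  0.0093] |d| 0.0272 clock 27.22
```

To row units: 0.027 m is 0.54, -0.0014 m is -0.028, 0.009 rad is 0.036.

Emit:
step_hand([
  [0.02,[0.54,-0.028,0.02],[0,0,0.036]],
  [0.02,[0.54,-0.028,0.02],[0,0,0.036]],
  [0.02,[0.54,-0.028,0.02],[0,0,0.036]],
  [0.02,[0.54,-0.028,0.02],[0,0,0.036]],
  [0.02,[0.54,-0.028,0.02],[0,0,0.036]],
  [0.02,[0.54,-0.028,0.02],[0,0,0.036]],
  [0.02,[0.54,-0.028,0.02],[0,0,0.036]],
  [0.02,[0.54,-0.028,0.02],[0,0,0.036]],
  [0.02,[0.54,-0.028,0.02],[0,0,0.036]],
])

```text
clock: 27.97
eef_pos: [0.5128, 0.1212, 0.1002]
ee_rot: [0.001, 0.762, -0.648, -0.001]
wrist_force: [0.4, 0.8, -0.6]
grip_width: 0.0294
grasp_force: 39.7
```

Emit:
step_hand([
  [0.02,[0.54,-0.028,0.02],[0,0,0.036]],
  [0.02,[0.54,-0.028,0.02],[0,0,0.036]],
  [0.02,[0.54,-0.028,0.02],[0,0,0.036]],
  [0.02,[0.54,-0.028,0.02],[0,0,0.036]],
  [0.02,[0.54,-0.028,0.02],[0,0,0.036]],
  [0.02,[0.54,-0.028,0.02],[0,0,0.036]],
  [0.02,[0.54,-0.028,0.02],[0,0,0.036]],
  [0.02,[0.54,-0.028,0.02],[0,0,0.036]],
  [0.02,[0.54,-0.028,0.02],[0,0,0.036]],
])

```text
clock: 28.72
eef_pos: [0.5555, -0.1177, 0.091]
ee_rot: [0.001, 0.735, -0.678, -0.001]
wrist_force: [0.3, 0.1, -0.3]
grip_width: 0.0289
grasp_force: 39.7
```

Run:
```python
from h import *
go(.578,-.361,.085,-.008,9)
```

```text
n 9 row [ 0.0271 -0.0014  0.0007] [0.0004 0.     0.0097] |d| 0.0272 clock 28.72
```

Emit:
step_hand([
  [0.02,[0.54,-0.028,0.01],[0,0,0.04]],
  [0.02,[0.54,-0.028,0.01],[0,0,0.04]],
  [0.02,[0.54,-0.028,0.01],[0,0,0.04]],
  [0.02,[0.54,-0.028,0.01],[0,0,0.04]],
  [0.02,[0.54,-0.028,0.01],[0,0,0.04]],
  [0.02,[0.54,-0.028,0.01],[0,0,0.04]],
  [0.02,[0.54,-0.028,0.01],[0,0,0.04]],
  [0.02,[0.54,-0.028,0.01],[0,0,0.04]],
  [0.02,[0.4,-0.02,0],[0,0,0.032]],
  [0.02,[0,0,0],[0,0,0]],
])

```text
clock: 29.55
eef_pos: [0.5773, -0.3549, 0.0862]
ee_rot: [-0.001, -0.703, 0.711, 0.001]
wrist_force: [0.2, 1.2, 0.8]
grip_width: 0.0293
grasp_force: 39.7
```

Emit:
step_hand([
  [0.02,[0,0,0],[0,0,0]],
  [0.02,[0,0,0],[0,0,0]],
])

```text
clock: 29.72
eef_pos: [0.5778, -0.351, 0.0871]
ee_rot: [-0.0, -0.704, 0.71, 0.001]
wrist_force: [-0.4, 0.3, -0.5]
grip_width: 0.0294
grasp_force: 39.7
```

Run:
```python
from h import *
c,b=see("thick_tray",(),"w9")
go(.578,-.361,.025,-.008,5)
```

```text
thick_tray 0.72 [ 0.5792 -0.3631] (62.9, 77.4) yaw -0.023 px [312.4 211.9]
n 5 row [0.0021 0.0001 0.0126] [0.0003 0.0001 0.0003] |d| 0.0128 clock 29.82
```

View pics/w9.png

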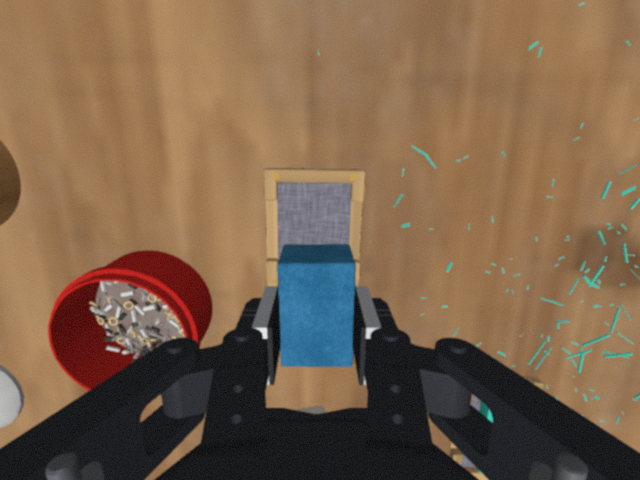

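The tray's rim is at v=169 with sides at u=265 and 365. The block at u=317 is aligned across it but still about 1 cm short of the tray centre. I'll check that the red bowl, with its right rim at (212,310), is clear.

Run:
```python
from h import *
t=cam("top")
print(plane(t,[[467,163],[467,203],[447,183],[487,183]],.045).round(3))
print(plane(cam("wrist"),[[212,310]],.045).round(3))
go(.5785,-.3625,.025,-.008,5)
```

```text
[[ 0.732 -0.308  0.045]
 [ 0.641 -0.306  0.045]
 [ 0.687 -0.262  0.045]
 [ 0.686 -0.352  0.045]]
[[ 0.638 -0.325  0.045]]
n 5 row [ 0.0024 -0.      0.0126] [0.0003 0.0001 0.0003] |d| 0.0128 clock 29.82
```

To row units: 0.012 m is 0.24, 0.01 m is 0.2.

Emit:
step_hand([
  [0.02,[0.05,0,0],[0,0,0]],
  [0.02,[0.05,0,0.2],[0,0,0]],
  [0.02,[0.05,0,0.24],[0,0,0]],
  [0.02,[0.05,0,0.24],[0,0,0]],
  [0.02,[0.04,0,0.24],[0,0,0]],
  [0.02,[0,0,0.2],[0,0,0]],
  [0.02,[0,0,0.12],[0,0,0]],
  [0.02,[0,0,0],[0,0,0]],
  [0.02,[0,0,0],[0,0,0]],
])

```text
clock: 30.57
eef_pos: [0.5785, -0.3637, 0.0259]
ee_rot: [-0.0, -0.704, 0.71, 0.0]
wrist_force: [-0.1, -0.8, -1.2]
grip_width: 0.0293
grasp_force: 39.7
```

Grasp height was 0.0118, so contact should come at about 0.0148.

To row units: 0.004 m is 0.08, 0.003 m is 0.06.

Emit:
step_hand([
  [0.02,[0,0,0.08],[0,0,0]],
  [0.02,[0,0,0.06],[0,0,0]],
  [0.02,[0,0,0.04],[0,0,0]],
  [0.02,[0,0,0],[0,0,0]],
  [0.02,[0,0,0],[0,0,0]],
])

```text
clock: 30.98
eef_pos: [0.5787, -0.3636, 0.0176]
ee_rot: [0.0, -0.704, 0.71, -0.0]
wrist_force: [0.8, -0.1, -0.3]
grip_width: 0.0292
grasp_force: 39.7
```

Emit:
step_hand([
  [0.02,[0,0,0.03],[0,0,0]],
  [0.02,[0,0,0.02],[0,0,0]],
  [0.02,[0,0,0.01],[0,0,0]],
  [0.02,[0,0,0],[0,0,0]],
  [0.02,[0,0,0],[0,0,0]],
])

```text
clock: 31.4
eef_pos: [0.5787, -0.3637, 0.0148]
ee_rot: [0.0, -0.704, 0.71, -0.0]
wrist_force: [-1.4, 0.7, 1.6]
grip_width: 0.0294
grasp_force: 39.8
```

Emit:
step_hand([
  [0.02,[0,0,0.01],[0,0,0]],
  [0.02,[0,0,0],[0,0,0]],
  [0.044,[0,0,0],[0,0,0]],
  [0.044,[0,0,0],[0,0,0]],
  [0.044,[0,0,0],[0,0,0]],
  [0.044,[0,0,0],[0,0,0]],
  [0.044,[0,0,0],[0,0,0]],
  [0.044,[0,0,-0.2],[0,0,0]],
  [0.044,[0,0,-0.4],[0,0,0]],
  [0.044,[0,0,-0.6],[0,0,0]],
])

```text
clock: 32.23
eef_pos: [0.5768, -0.3629, 0.0721]
ee_rot: [-0.001, -0.704, 0.71, 0.003]
wrist_force: [0.6, 0.4, -0.4]
grip_width: 0.0436
grasp_force: 0.0
```

Emit:
step_hand([
  [0.044,[0,0,-0.6],[0,0,0]],
  [0.044,[0,0,-0.6],[0,0,0]],
  [0.044,[0.6,0,-0.6],[0,0,0]],
  [0.044,[0.6,0,0],[0,0,0]],
  [0.044,[0.6,0,0],[0,0,0]],
  [0.044,[0,0,0],[0,0,0]],
  [0.044,[0,0,0],[0,0,0]],
  [0.044,[0,0,0],[0,0,0]],
])

```text
clock: 32.9
eef_pos: [0.5776, -0.4529, 0.1634]
ee_rot: [-0.0, -0.704, 0.71, 0.0]
wrist_force: [0.7, -0.2, 0.2]
grip_width: 0.044
grasp_force: 0.0
```

Run:
```python
from h import *
c,b=see("thick_block",("thick_tray",),"w10")
im=imaging.camera("top");cv2.imwrite("pics/top1.png",cv2.resize(im[140:320,150:540,::-1],None,fx=2,fy=2,interpolation=cv2.INTER_CUBIC))
T=cam("top")
for t in H:
    a=best("top",t)
    if a: ce,wl,y=rect(T,a[1],H[t]);print(t,ce.round(4),wl,round(y,3))
```

```text
thick_block 0.8 [ 0.5781 -0.3679] (30.2, 57.1) yaw -0.008 px [316.  320.3]
thick_tray 0.95 [ 0.5786 -0.3636] (61.6, 80.8) yaw -0.03 px [314.8 310.9]
wax_rod [0.432  0.2039] (6.8, 43.6) -0.004
steel_bar [ 0.5598 -0.0136] (11.6, 55.4) -0.004
flat_block [ 0.4409 -0.2017] (27.3, 61.9) -0.004
thick_block [ 0.5781 -0.3612] (29.8, 52.9) -0.004
rod_tray [0.4331 0.1846] (41.1, 115.2) -0.004
bar_tray [ 0.5623 -0.0163] (47.6, 94.5) -0.146
flat_tray [ 0.443  -0.2027] (27.4, 62.3) -0.004
thick_tray [ 0.5785 -0.3603] (60.5, 77.7) -0.004
lighter [ 0.5757 -0.1831] (24.4, 76.4) 0.204
burnisher [0.5641 0.1863] (10.1, 75.4) -0.259
```

View pics/w10.png

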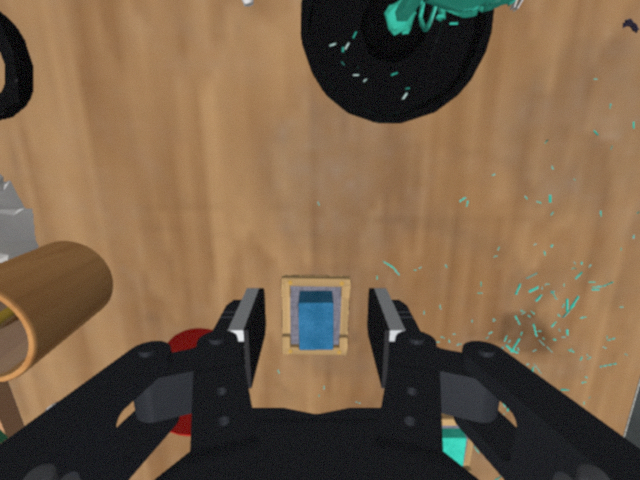

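View pics/top1.png

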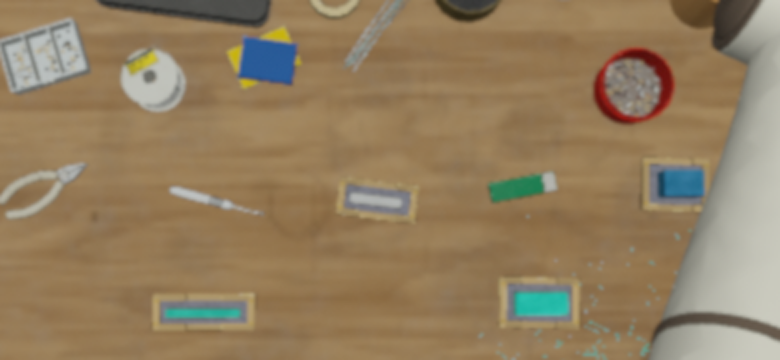

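Both pictures show every piece lying inside its tray. In the wrist view the thick block is at (318,320), inside the tray at u 281–350, v 276–356. In the enlarged top view the rod is at (203,313), the bar at (376,199) and the flat block at (543,304). The lighter (522,187) and burnisher (215,199) are untouched.

```bash
python3 -c "
from station import bot
print(bot.hand_in())"
```

```text
the job is handed in; nothing more can be done
None
```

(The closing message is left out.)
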